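# Check the two brake levers of a handlebar held in the bench vise

## Task

Check the freshly bled brake levers on the handlebar in the vise, pressing with the outside of your fingers and not pinching anything: first press the bell-side lever in towards its grip until it goes firm, and let it spring fully back out. Then press the lamp-side lever in until it goes firm and finish while still holding it there, short of the bar, so that I can measure the gap to the grip. Do not force the levers, and leave the grips, the bell, the lamp, and the loose things on the bench alone.

Things in the scene. Friction and masses are not known exactly. Their poses are not given: they have to be found in the camera images.
- handlebar: flat bicycle handlebar, 580 mm long, 22 mm thick, rigidly held level by its middle in the vise. Origin: middle of the bar, on its axis, 140 mm above the bench. y runs along the bar to the robot's left; x is level, square to the bar, from the levers towards the bar, away from the robot within 0.25 rad
- vise: blue bench vise, fixed; origin under the middle of its round base, axes as the handlebar's. Jaws 78 mm wide (y), up to 161 mm high, within 54 mm of the bar axis in x; screw and cross handle (y -60 to 86 mm) stick out to x = -155 mm, 101 mm high at most
- lever_left (a joint): blade angle of the brake lever on the robot's left half of the bar (+y): 0 at rest, grows as it is pressed to the grip, firm stop at 0.30 rad. Sprung: at the pad about 2 N to start, 5.5 N just before the stop; there it turns hard and gives well under 1 mm more. Let go, it returns to 0. Firmly in: above 0.28; out: below 0.03; over 40 N is forcing it
- pad_left (a point): where fingers press the left lever: outer face (robot's side) of the bare aluminium blade, mid height (140 mm), 70 mm outboard of the pivot. Moves with the blade, 21 mm from rest to stop; axes at rest as the handlebar's, press along +x. Blade: x 0 to 9 mm here, 14 mm tall; its end, 22 mm further outboard, bulges 7 mm towards the robot. Free gap to grip 41 mm at rest, 20 mm at the stop
- pivot_left (a point): axis of the left lever's upright pivot, mid height of the blade, 45 mm from the bar axis on the robot's side; axes as the handlebar's. Inboard of it the dark clamp, cylinder and reservoir stand up to 160 mm above the bench
- grip_left: black rubber grip on the left end of the bar, 128 mm long, 31 mm thick (37 mm at its inner flange), +158 to +286 mm along the bar (y); origin in the middle of the bar, axes as the handlebar's
- lever_right (a joint): blade angle of the brake lever on the robot's right half of the bar (-y): 0 at rest, grows as it is pressed to the grip, firm stop at 0.30 rad. Sprung: at the pad about 2 N to start, 5.5 N just before the stop; there it turns hard and gives well under 1 mm more. Let go, it returns to 0. Firmly in: above 0.28; out: below 0.03; over 40 N is forcing it
- pad_right (a point): where fingers press the right lever: outer face (robot's side) of the bare aluminium blade, mid height (140 mm), 70 mm outboard of the pivot. Moves with the blade, 21 mm from rest to stop; axes at rest as the handlebar's, press along +x. Blade: x 0 to 9 mm here, 14 mm tall; its end, 22 mm further outboard, bulges 7 mm towards the robot. Free gap to grip 41 mm at rest, 20 mm at the stop
- pivot_right (a point): axis of the right lever's upright pivot, mid height of the blade, 45 mm from the bar axis on the robot's side; axes as the handlebar's. Inboard of it the dark clamp, cylinder and reservoir stand up to 160 mm above the bench
- grip_right: black rubber grip on the right end of the bar, 128 mm long, 31 mm thick (37 mm at its inner flange), -158 to -286 mm along the bar (y); origin in the middle of the bar, axes as the handlebar's
- bell: small brass dome bell, 42 mm across, clamped round the bar about 80 mm from its middle, on either half; origin on the bar axis, dome top 46 mm above it. The lever on the same half is the bell-side lever (its pivot within 80 mm of the bell, the other over 180 mm off)
- lamp: small black cylindrical lamp, 33 mm across, 56 mm long, clamped round the bar about 80 mm from its middle, on the other half from the bell; origin on the bar axis, top 54 mm above it. The lever on the same half is the lamp-side lever
- spare_grip: spare rubber handlebar grip lying on the bench, 128 mm long, 37 mm across; origin under its middle
- screwdriver: screwdriver lying on the bench, 190 mm long, handle 26 mm thick; origin under its middle, x along the shaft to the tip
- oil_bottle: white plastic bottle, 60 mm across, 150 mm tall, standing; origin under its centre
- spanner: steel spanner lying flat, 170 mm long; origin under its middle
- grease_jar: low grey jar with steel lid, 62 mm across, 55 mm tall; origin under its centre
- caliper: small dark disc-brake caliper, 60 x 45 x 36 mm; origin under its centre
- pedal: black platform pedal lying flat, 96 x 94 x 18 mm with a 30 mm axle stub; origin under its centre
- hex_key: L-shaped hex key lying flat, 107 x 30 mm, 6 mm thick; origin under the middle of its long arm

How it is judged:
By the outcome, as a careful person would: the job done as asked, in the order asked, and still so for the second after the job is handed in, while the arm keeps its last pose, push and grip.
It also fails if it takes over 48 s, if anything falls off the work surface, if the arm or the gripper's body presses on something with over 40 N, if the wrist force passes 120 N, or if a joint passes its speed limit or range.

## Robot

A 6-joint arm with a two-finger parallel gripper is mounted at the origin on the work surface. World frame = base frame: x ahead of the robot, y to its left, z up, the work surface at z = 0. Lengths are in m, angles in rad, forces in N, time in s.
With the tool pointing down it reaches from about 0.4 to 0.825 m from the base axis. Payload 7 kg.
Tool frame: the origin (TCP) lies midway between the tips of the shut fingers; the grasp point (between the pads) lies 19 mm behind it; z points along the fingers, y is the direction in which the jaws open and shut (so a half turn about z gives the same grasp; the last joint's range is limited). The gripper opens to 85 mm and grips with 20 to 120 N. Pads are 22 mm wide; open, the fingers measure 114 mm over their backs; the gripper's body (76 mm by 85 mm) begins 54 mm behind the grasp point. The pads swing forward as they close: fully open they stand 13 mm farther back than shut.
Start: joints at [1.59, 0.359, 0.012, 0, -1.224, -0.288], TCP at [0.179, 0.651, 0.231] pointing down, gripper open.
Joint ranges: [-3.07, 3.07], [-1.43, 2.12], [-1.02, 1.25], [-3.03, 1.67], [-3.05, -0], [-3.03, 3.03]. Speed limits (rad/s): [2.39, 2.39, 3.01, 3.14, 3.14, 3.14].

## Interface

Orientations are given as a 3x3 rotation matrix whose columns are the frame's x, y, z axes.
In Python, from workcell import arm gives the robot as it stands.
- The arm moves only by the tool carry_out, never from a script. Its argument "motion" is a list of rows, each an object of numbers: "tx", "ty", "tz": the shift along the tool's x, y, z in mm; "roll": the turn about the tool's z in degrees; "fingers": the finger opening in mm, from 0 to 85.4. A call has 1 to 5 rows; each row is the pose to reach, as a shift and turn from the pose commanded when the call began, along the tool's axes at that moment; what a row does not reach only later rows make up. A row lasts 1/8 s, in which the tool goes at most 62.5 mm and 10.7 degrees, less where a joint would pass 70% of its speed; a pose out of reach is approached as far as the arm can. A call with a gripper value outside its range is refused whole. The fingers move at their own pace and stop on an object; "grip_force" is the grip in N (left out, the last holds). Time passes only in rows, so rows that repeat a pose let the fingers close. It gives the time, the measured TCP pose, the force and the opening at its end, in the units of the state.
- arm.read_state(): the state, without advancing time (a new reading comes with each control period).
- arm.camera(name): name is "side" or "top"; returns the picture (384x512x3 uint8, red, green, blue); there is no depth.
- arm.calibration(name): a dict with "fov_y" (degrees; the focal length in pixels is half the picture's height over the tangent of half this angle, whatever the lens; pixels are square), "cx", "cy" (the principal point, pixels), "k1" (the pictures are not rectified: a ray, as slopes to the right and down, at radius r is drawn at 1 + k1 r^2 times it, then the intrinsics apply), "cam_to_world" (4x4, takes a point from camera to world coordinates). Camera axes: x right, y up, looking along -z (the intrinsics and any distortion apply to the point x, -y, -z); pixel columns grow to the right and rows downward; lengths in m; the calibration is good to about 2 mm. A picture is of the moment at which its call begins. calibration takes no time and is no camera call.
- arm.close_job(): hands the job in, once; it reports no verdict.
The state is a dict: "t": time; "joints": joint angles; "qd": joint speeds; "tau": joint torques, N m; "tool_pos": TCP position; "eef_rot": TCP orientation; "ft_force": force on the tool from outside, world axes, zero at the start; "torque": the same for the moment, N m; "gripper_width": opening from 0.0 (shut) to 1.0 (fully open).
Only numpy, scipy, OpenCV 4.12 (cv2) and the standard library are available. Lean on these libraries where they do the work, as an engineer would, in place of code of your own. Each camera call takes 0.05 s, during which the arm holds its last target. There are 200 camera calls.

## Working session

There is one attempt and no reset: what is moved stays moved. The work goes in short steps, Python scripts to look and compute and a tool call to move; the robot and the scene stay as the last step left them, time stands still between calls to the robot, and variables do not carry over. Pictures are saved under pics/ and viewed, about 8 in all and at most 12, crops included, and the job is handed in when it is done.

Besides the shell and the picture viewer there is one more tool, called as a command line: name --argument value ..., lists and objects as JSON in quotes. carry_out: Moves the arm, as the interface text tells. Its arguments: {"type":"object","properties":{"motion":{"type":"array"},"grip_force":{"type":"number"}},"required":["motion"]}

```bash
mkdir -p pics; cat > h.py <<'E'
import numpy as np, cv2
from workcell import arm
def K(n):
    c=arm.calibration(n); f=192/np.tan(np.radians(c["fov_y"])/2); return c,f
def ray(n,u,v):
    c,f=K(n); d=np.array([(u-c["cx"])/f,(v-c["cy"])/f]); p=d.copy()
    for _ in range(20): p=d/(1+c["k1"]*(p@p))
    M=np.array(c["cam_to_world"]); r=M[:3,:3]@np.array([p[0],-p[1],-1]); return M[:3,3],r/np.linalg.norm(r)
def plane(n,u,v,z):
    o,r=ray(n,u,v); return o+r*(z-o[2])/r[2]
def proj(n,P):
    c,f=K(n); M=np.array(c["cam_to_world"]); q=M[:3,:3].T@(np.array(P)-M[:3,3]); p=np.array([q[0],-q[1]])/-q[2]
    p=p*(1+c["k1"]*(p@p)); return p*f+[c["cx"],c["cy"]]
def snap(n,name,box=None,s=1.5):
    im=arm.camera(n); cv2.imwrite(f"pics/{name}_raw.png",im[:,:,::-1])
    if box: im=im[box[1]:box[3],box[0]:box[2]]
    cv2.imwrite(f"pics/{name}.png",cv2.resize(im,None,fx=s,fy=s,interpolation=cv2.INTER_CUBIC)[:,:,::-1])
E
python3 - <<'E'
from h import *
for n in("top","side"): snap(n,n+"0"); c=arm.calibration(n); print(n,c["fov_y"],c["cx"],c["cy"],c["k1"],np.round(c["cam_to_world"],3).tolist())
s=arm.read_state(); print(s)
E
```

```text
top 53.60408421363821 251.99062692953652 194.30284274531232 -0.07424671967755155 [[-0.021, 0.997, -0.079, 0.473], [-1.0, -0.022, -0.017, -0.026], [-0.018, 0.078, 0.997, 1.419], [0.0, 0.0, 0.0, 1.0]]
side 53.39572069613748 256.8598227210791 191.2085076244837 -0.022356119656960768 [[-0.78, 0.404, -0.477, 0.096], [-0.625, -0.481, 0.614, 0.597], [0.018, 0.778, 0.628, 0.715], [0.0, 0.0, 0.0, 1.0]]
{'t': 0.1, 'joints': array([ 1.59008548e+00,  3.59287616e-01,  1.11691997e-02, -3.07991627e-04,
       -1.22410458e+00, -2.88111738e-01]), 'qd': array([ 0.00117613, -0.00134693,  0.00311161,  0.00242937, -0.00109002,
        0.00053949]), 'tau': array([ 5.57016974e-04, -5.84765625e+01,  2.94110048e+01,  6.95470378e+00,
       -3.16755766e-03,  5.82155508e-06]), 'tool_pos': array([0.17918141, 0.65034286, 0.2304835 ]), 'eef_rot': array([[ 9.64056443e-01, -2.65697395e-01, -2.62095639e-04],
       [-2.65697494e-01, -9.64055388e-01, -1.43197357e-03],
       [ 1.27796935e-04,  1.45014150e-03, -9.99998940e-01]]), 'ft_force': array([-0.28913847, -0.42319426,  0.54386436]), 'torque': array([0.02242986, 0.03965275, 0.01617615]), 'gripper_width': 0.9984700750028073}
```

View pics/top0.png

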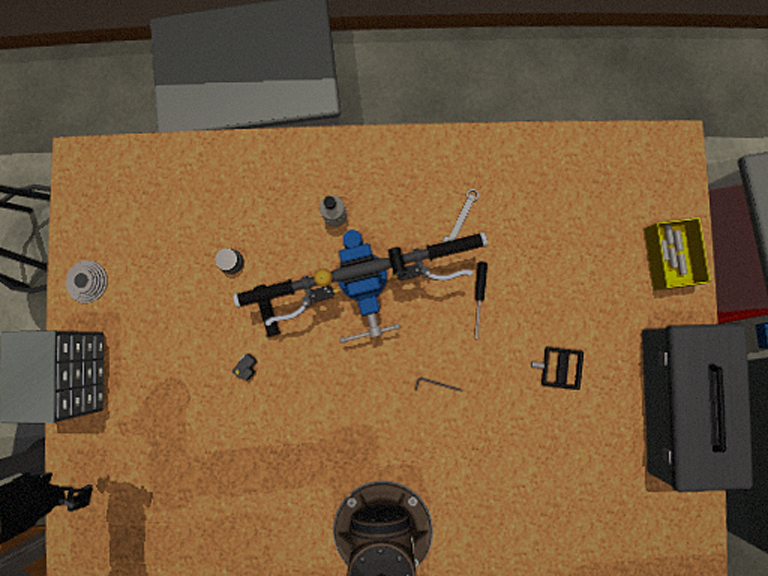

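View pics/side0.png

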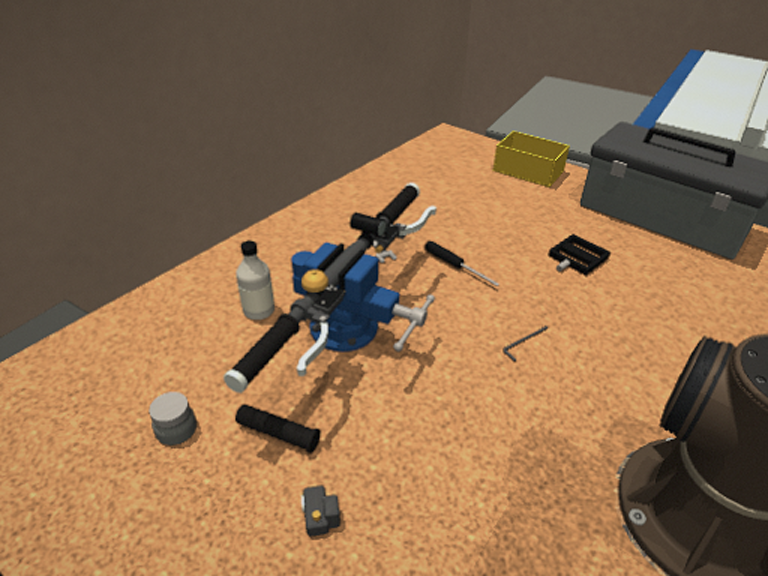

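The top view shows the brass bell at (323,277), on the robot's left half (+y), and the lamp at (400,262) on the right. The blade tips are near (268,323) and (470,273), and the white bar ends near (239,299) and (483,240).

```bash
python3 - <<'E'
from h import *
im=cv2.imread("pics/top0_raw.png"); hsv=cv2.cvtColor(im,cv2.COLOR_BGR2HSV)
m=((hsv[...,1]<60)&(hsv[...,2]>120)).astype(np.uint8); m[:140]=0;m[230:]=0;m[:,:150]=0;m[:,335:]=0
n,l,st,ce=cv2.connectedComponentsWithStats(m)
for i in range(1,n):
    if st[i,4]<6: continue
    ys,xs=np.where(l==i); print(st[i],ce[i].round(1),plane("top",*ce[i],.14).round(3), "xmin",xs.min(),ys[xs==xs.min()].mean(),"xmax",xs.max(),ys[xs==xs.max()].mean())
# bell
b=((hsv[...,0]>15)&(hsv[...,0]<28)&(hsv[...,1]>170)).astype(np.uint8)[175:195,205:225]
print("bell px",np.argwhere(b).mean(0)[::-1]+[205,175] if b.any() else None)
snap("top","top1",(140,140,340,240),4)
E
```

```text
[295 140  17  21  98] [304.3 150.4] [ 0.72  -0.185  0.14 ] xmin 295 160.0 xmax 311 140.5
[320 155   5   8  22] [322.1 158.3] [ 0.691 -0.245  0.14 ] xmin 320 155.5 xmax 324 160.5
[150 166   8  14  91] [152.9 172.3] [0.657 0.334 0.14 ] xmin 150 172.5 xmax 157 172.0
[284 180  31   7  89] [299.7 182.9] [ 0.609 -0.166  0.14 ] xmin 284 181.5 xmax 314 181.5
[156 196   4   8  20] [157.  199.8] [0.562 0.319 0.14 ] xmin 156 198.5 xmax 159 203.0
[177 204  26  13  82] [189.7 210.6] [0.523 0.208 0.14 ] xmin 177 215.0 xmax 202 205.0
[318 205   2  11  15] [318.3 209.1] [ 0.519 -0.226  0.14 ] xmin 318 210.0 xmax 319 206.5
[246 209   7  15  54] [248.8 216.9] [0.498 0.008 0.14 ] xmin 246 211.0 xmax 252 220.66666666666666
[254 216  12   5  20] [259.4 218.5] [ 0.492 -0.027  0.14 ] xmin 254 220.0 xmax 265 217.0
[317 217   2   9  12] [317.2 220.5] [ 0.481 -0.221  0.14 ] xmin 317 221.0 xmax 318 219.0
[227 222  19   6  34] [236.5 224.1] [0.475 0.05  0.14 ] xmin 227 226.0 xmax 245 222.0
bell px [215.33057851 184.98347107]
```

View pics/top1.png

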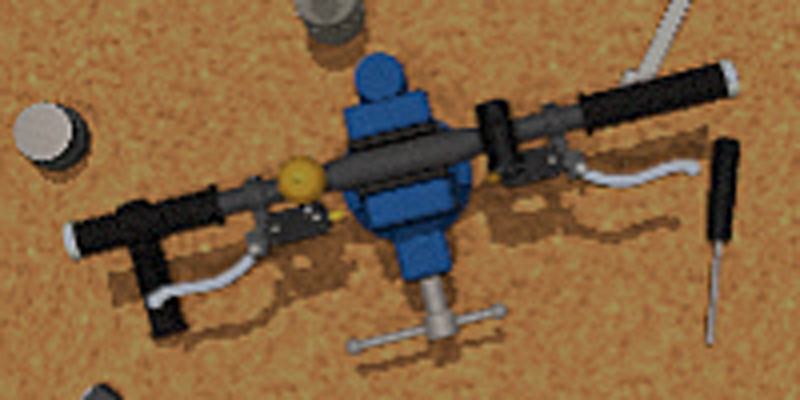

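The crop shows the bar ends at (71,240) and (731,78), the pivots near (257,245) and (573,163), and the blade tips at (153,298) and (695,167).

```bash
python3 - <<'E'
from h import *
f=lambda x,y:plane("top",140+x/4-.4,140+y/4-.4,.14)
L,R=f(68,240),f(734,78); o=(L+R)/2; o[2]=.14; Y=(L-R); print("bar len",np.linalg.norm(Y),"mid",o); Y/=np.linalg.norm(Y); X=np.array([Y[1],-Y[0],0]); print("yaw",np.degrees(np.arctan2(X[1],X[0])))
for n,p in dict(pivL=(257,243),tipL=(150,298),pivR=(573,163),tipR=(699,167)).items():
    P=f(*p); print(n,P.round(4),"bar x,y",((P-o)@X).round(4),((P-o)@Y).round(4))
b=plane("top",215.3,185,.18); print("bell y",(b-o)@Y)
s=arm.read_state(); A=s["eef_rot"]
for sg,n in((1,"L"),(-1,"R")):
  for yp in(.199,):
    P=o+X*-.0655+Y*sg*yp; print("pad",n,P.round(4),"r",np.hypot(*P[:2]),"side px",proj("side",P)*1.5)
print("tool roll to put tool y along -X:", np.degrees(np.arctan2(*(-(X@A)[[0,1]]*[-1,1]))), "along +X",np.degrees(np.arctan2(-(X@A)[0],(X@A)[1])))
for n,p in dict(L=(153-3,298),R=(699,167)).items(): print(proj("side",f(*p))*1.5)
E
```

```text
bar len 0.5831697374242814 mid [0.62587626 0.03620878 0.14      ]
yaw 12.446160160513784
pivL [0.557  0.1591 0.14  ] bar x,y -0.0407 0.1349
tipL [0.5123 0.2507 0.14  ] bar x,y -0.0646 0.2339
pivR [ 0.619  -0.1096  0.14  ] bar x,y -0.0381 -0.1409
tipR [ 0.6133 -0.2161  0.14  ] bar x,y -0.0667 -0.2436
bell y 0.08166170495321257
pad L [0.519  0.2164 0.14  ] r 0.5623382474014076 side px [311.5563207  353.52623991]
pad R [ 0.6048 -0.1722  0.14  ] r 0.6288497764674195 side px [424.24649169 218.31086702]
tool roll to put tool y along -X: 62.14895822653439 along +X -117.85104177346562
[297.26174595 369.8283006 ]
[433.8921115  207.56574808]
```

carry_out --motion '[{"tx":40,"ty":34,"tz":0,"roll":8,"fingers":0},{"tx":80,"ty":69,"tz":0,"roll":18,"fingers":0},{"tx":120,"ty":104,"tz":0,"roll":28,"fingers":0},{"tx":160,"ty":138,"tz":0,"roll":38,"fingers":0},{"tx":200,"ty":173,"tz":0,"roll":48,"fingers":0}]' --grip_force 20

```text
t: 0.78
tool_pos: [0.3268, 0.4292, 0.2312]
eef_rot: [[0.443, -0.897, -0.0], [-0.897, -0.443, -0.0], [0.0, 0.0, -1.0]]
ft_force: [1.0, 0.5, 0.2]
gripper_width: 0.002
```

```bash
cat > go.py <<'E'
from h import *
import sys
o=np.array([.6259,.0362,0]); X=np.array([.9765,.2155,0]); Y=np.array([-.2155,.9765,0])
def rel(bx,by,z):
    s=arm.read_state(); A=s["eef_rot"]; p=s["tool_pos"]; T=o+X*bx+Y*by; T[2]=z
    x=-(X@A)
    print("t",s["t"],"bar",((p-o)@X).round(4),((p-o)@Y).round(4),p[2].round(4),"shift mm",((T-p)@A*1000).round(1),"roll",np.degrees(np.arctan2(-x[0],x[1])).round(2),"F bar",(s["ft_force"]@np.c_[X,Y,[0,0,1]]).round(2),"q",s["joints"].round(2))
if __name__=="__main__": rel(*map(float,sys.argv[1:4]))
E
python3 go.py -.112 .204 .231
```

```text
t 0.775 bar -0.2074 0.4482 0.2312 shift mm [ 2.60e+02 -3.42e+01  2.00e-01] roll 13.84 F bar [1.11 0.25 0.18] q [ 1.28  0.14 -0.29 -0.   -1.15 -0.82]
```

carry_out --motion '[{"tx":50,"ty":-6,"tz":0,"roll":5,"fingers":0},{"tx":110,"ty":-14,"tz":0,"roll":9,"fingers":0},{"tx":170,"ty":-22,"tz":0,"roll":13.8,"fingers":0},{"tx":225,"ty":-29,"tz":0,"roll":13.8,"fingers":0},{"tx":260,"ty":-34,"tz":0,"roll":13.8,"fingers":0}]'

```text
t: 1.4
tool_pos: [0.4737, 0.2114, 0.2313]
eef_rot: [[0.22, -0.975, -0.0], [-0.975, -0.22, -0.0], [0.0, 0.0, -1.0]]
ft_force: [0.1, 0.6, 0.2]
gripper_width: -0.001
```

```bash
python3 go.py -.112 .204 .122
```

```text
t 1.4 bar -0.1108 0.2038 0.2313 shift mm [ -0.2   1.2 109.3] roll 0.27 F bar [0.24 0.58 0.19] q [ 0.8   0.1  -0.33 -0.   -1.14 -0.58]
```

carry_out --motion '[{"tx":0,"ty":1,"tz":45,"roll":0,"fingers":0},{"tx":0,"ty":1,"tz":85,"roll":0,"fingers":0},{"tx":0,"ty":1,"tz":109,"roll":0,"fingers":0},{"tx":0,"ty":1,"tz":109,"roll":0,"fingers":0}]'

```text
t: 1.9
tool_pos: [0.4709, 0.2123, 0.1206]
eef_rot: [[0.221, -0.975, -0.003], [-0.975, -0.221, -0.003], [0.002, 0.004, -1.0]]
ft_force: [0.6, 0.2, 0.3]
gripper_width: 0.003
```

```bash
python3 go.py -.085 .204 .122; python3 - <<'E'
from h import *
a=arm.camera("top")[150:250,140:280]; b=arm.camera("side")[180:300,140:280]
a=cv2.resize(a,None,fx=2.8,fy=2.8,interpolation=2); b=cv2.resize(b,None,fx=2.8,fy=2.8,interpolation=2)
h=max(len(a),len(b)); a=np.pad(a,((0,h-len(a)),(0,0),(0,0)))
cv2.imwrite("pics/c.png",np.hstack([a,b])[:,:,::-1])
E
```

```text
t 1.9 bar -0.1134 0.2054 0.1206 shift mm [  1.5 -28.4  -1.5] roll 0.33 F bar [0.62 0.1  0.32] q [ 0.8   0.21 -0.48 -0.   -0.89 -0.58]
```

View pics/c.png

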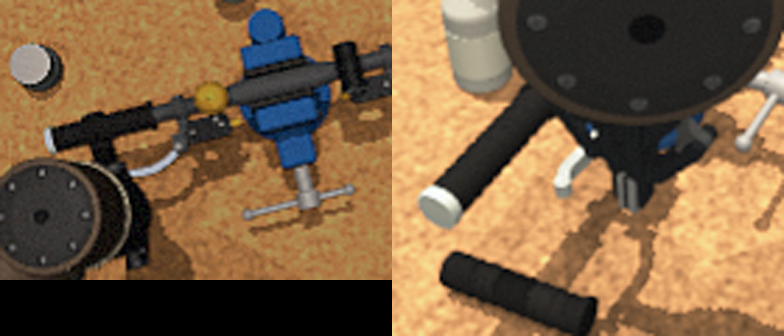

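The side view (right) shows the shut fingers at about (628,200), on the robot's side of the left blade with its tip at (562,188). The fingers are clear of everything.

carry_out --motion '[{"tx":1,"ty":-10,"tz":-1,"roll":0,"fingers":0},{"tx":1,"ty":-20,"tz":-1,"roll":0,"fingers":0},{"tx":1,"ty":-24,"tz":-1,"roll":0,"fingers":0},{"tx":1,"ty":-24,"tz":-1,"roll":0,"fingers":0}]'

```text
t: 2.5
tool_pos: [0.4959, 0.2177, 0.1232]
eef_rot: [[0.221, -0.975, -0.0], [-0.975, -0.221, -0.0], [0.0, 0.0, -1.0]]
ft_force: [0.4, 0.3, 0.0]
gripper_width: -0.001
```

```bash
python3 go.py -.085 .204 .122
```

```text
t 2.5 bar -0.0878 0.2052 0.1232 shift mm [ 1.2 -2.8  1.2] roll 0.33 F bar [0.44 0.18 0.03] q [ 0.78  0.24 -0.43 -0.   -0.9  -0.55]
```

carry_out --motion '[{"tx":0,"ty":-4,"tz":0,"roll":0,"fingers":0},{"tx":0,"ty":-8,"tz":0,"roll":0,"fingers":0},{"tx":0,"ty":-8,"tz":0,"roll":0,"fingers":0}]'

```text
t: 2.88
tool_pos: [0.5031, 0.2195, 0.1232]
eef_rot: [[0.221, -0.975, -0.001], [-0.975, -0.221, -0.0], [0.0, 0.001, -1.0]]
ft_force: [-3.9, 1.2, 1.4]
gripper_width: 0.003
```

```bash
python3 go.py -.085 .204 .122
```

```text
t 2.875 bar -0.0804 0.2055 0.1232 shift mm [1.4 4.6 1.2] roll 0.35 F bar [-3.57  1.97  1.4 ] q [ 0.77  0.25 -0.41 -0.   -0.91 -0.54]
```

carry_out --motion '[{"tx":0,"ty":-5,"tz":0,"roll":0,"fingers":0},{"tx":0,"ty":-10,"tz":0,"roll":0,"fingers":0},{"tx":0,"ty":-10,"tz":0,"roll":0,"fingers":0}]'

```text
t: 3.25
tool_pos: [0.5124, 0.2223, 0.123]
eef_rot: [[0.221, -0.975, -0.001], [-0.975, -0.221, 0.0], [-0.001, 0.001, -1.0]]
ft_force: [-6.8, 4.3, 1.7]
gripper_width: -0.002
```

```bash
python3 go.py -.085 .204 .122
```

```text
t 3.25 bar -0.0708 0.2061 0.123 shift mm [ 2.1 14.3  1. ] roll 0.35 F bar [-5.72  5.67  1.74] q [ 0.76  0.27 -0.39 -0.   -0.92 -0.53]
```

carry_out --motion '[{"tx":0,"ty":-2,"tz":0,"roll":0,"fingers":0},{"tx":0,"ty":-4,"tz":0,"roll":0,"fingers":0},{"tx":0,"ty":-4,"tz":0,"roll":0,"fingers":0}]'

```text
t: 3.62
tool_pos: [0.516, 0.2234, 0.123]
eef_rot: [[0.222, -0.975, -0.002], [-0.975, -0.222, 0.001], [-0.001, 0.001, -1.0]]
ft_force: [-7.3, 5.9, 1.8]
gripper_width: 0.002
```

```bash
python3 go.py -.085 .204 .122
```

```text
t 3.625 bar -0.067 0.2065 0.123 shift mm [ 2.4 18.   1. ] roll 0.36 F bar [-5.81  7.33  1.79] q [ 0.76  0.27 -0.38 -0.   -0.92 -0.53]
```

The sideways force is the pad carrying the fingers outboard as it swings: it sits 20 mm in front of the pivot. I'll follow it outboard.

carry_out --motion '[{"tx":-3,"ty":0,"tz":0,"roll":0,"fingers":0},{"tx":-5,"ty":-2,"tz":0,"roll":0,"fingers":0},{"tx":-5,"ty":-2,"tz":0,"roll":0,"fingers":0}]'

```text
t: 4.0
tool_pos: [0.5168, 0.227, 0.1226]
eef_rot: [[0.221, -0.975, -0.002], [-0.975, -0.221, -0.002], [0.001, 0.003, -1.0]]
ft_force: [-4.6, -1.4, -0.3]
gripper_width: 0.006
```

```bash
python3 go.py -.085 .204 .122
```

```text
t 4.0 bar -0.0654 0.2098 0.1226 shift mm [ 5.7 19.6  0.6] roll 0.33 F bar [-4.78 -0.33 -0.29] q [ 0.76  0.28 -0.38 -0.   -0.92 -0.54]
```

carry_out --motion '[{"tx":0,"ty":-2,"tz":0,"roll":0,"fingers":0},{"tx":0,"ty":-2,"tz":0,"roll":0,"fingers":0}]'

```text
t: 4.25
tool_pos: [0.5189, 0.2276, 0.1226]
eef_rot: [[0.221, -0.975, -0.002], [-0.975, -0.221, -0.001], [0.001, 0.002, -1.0]]
ft_force: [-4.7, -0.9, -0.9]
gripper_width: -0.003
```

```bash
python3 go.py -.085 .204 .122
```

```text
t 4.25 bar -0.0633 0.21 0.1226 shift mm [ 5.9 21.8  0.7] roll 0.33 F bar [-4.81  0.12 -0.86] q [ 0.76  0.28 -0.37 -0.   -0.92 -0.54]
```

carry_out --motion '[{"tx":-0.5,"ty":-1.5,"tz":0,"roll":0,"fingers":0},{"tx":-0.5,"ty":-1.5,"tz":0,"roll":0,"fingers":0}]'

```text
t: 4.5
tool_pos: [0.5201, 0.2281, 0.1226]
eef_rot: [[0.221, -0.975, -0.002], [-0.975, -0.221, -0.002], [0.001, 0.003, -1.0]]
ft_force: [-5.5, -2.6, 0.4]
gripper_width: -0.001
```

```bash
python3 go.py -.085 .204 .122
```

```text
t 4.5 bar -0.062 0.2102 0.1226 shift mm [ 6.1 23.1  0.7] roll 0.33 F bar [-5.9  -1.37  0.35] q [ 0.76  0.28 -0.37 -0.   -0.92 -0.53]
```

carry_out --motion '[{"tx":-0.5,"ty":-1.5,"tz":0,"roll":0,"fingers":0},{"tx":-0.5,"ty":-1.5,"tz":0,"roll":0,"fingers":0}]'

```text
t: 4.75
tool_pos: [0.5205, 0.2283, 0.1225]
eef_rot: [[0.221, -0.975, -0.004], [-0.975, -0.221, -0.003], [0.002, 0.005, -1.0]]
ft_force: [-9.3, -3.7, 3.0]
gripper_width: -0.0
```

```bash
python3 go.py -.085 .204 .122
```

```text
t 4.75 bar -0.0615 0.2102 0.1225 shift mm [ 6.1 23.5  0.6] roll 0.31 F bar [-9.85 -1.59  3.  ] q [ 0.76  0.28 -0.37 -0.   -0.93 -0.53]
```

carry_out --motion '[{"tx":0,"ty":-1.5,"tz":0,"roll":0,"fingers":0},{"tx":0,"ty":-1.5,"tz":0,"roll":0,"fingers":0}]'

```text
t: 5.0
tool_pos: [0.5208, 0.2282, 0.1223]
eef_rot: [[0.22, -0.975, -0.006], [-0.975, -0.22, -0.004], [0.002, 0.007, -1.0]]
ft_force: [-13.2, -3.7, 6.1]
gripper_width: 0.002
```

```bash
python3 go.py -.108 .207 .122; python3 - <<'E'
from h import *
a=arm.camera("top")[150:250,140:280]; b=arm.camera("side")[180:300,140:280]
a=cv2.resize(a,None,fx=2.8,fy=2.8,interpolation=2); b=cv2.resize(b,None,fx=2.8,fy=2.8,interpolation=2)
h=max(len(a),len(b)); a=np.pad(a,((0,h-len(a)),(0,0),(0,0)))
cv2.imwrite("pics/d.png",np.hstack([a,b])[:,:,::-1])
E
```

```text
t 5.0 bar -0.0613 0.2101 0.1223 shift mm [ 2.9 46.7  0.6] roll 0.29 F bar [-13.65  -0.79   6.1 ] q [ 0.76  0.28 -0.36 -0.   -0.93 -0.53]
```

View pics/d.png

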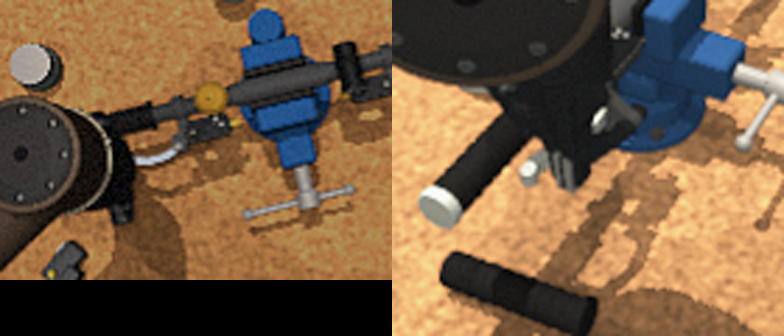

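The blade is in: its tip moved from (562,188) to (528,172), with a gap left to the grip. The force climbs steeply (14 N) with almost no travel, so it is firm. Next I back off.

carry_out --motion '[{"tx":0,"ty":8,"tz":0,"roll":0,"fingers":0},{"tx":1,"ty":20,"tz":0,"roll":0,"fingers":0},{"tx":2,"ty":35,"tz":0,"roll":0,"fingers":0},{"tx":2,"ty":48,"tz":0,"roll":0,"fingers":0},{"tx":2,"ty":48,"tz":0,"roll":0,"fingers":0}]'

```text
t: 5.72
tool_pos: [0.4771, 0.2179, 0.1239]
eef_rot: [[0.222, -0.975, 0.001], [-0.975, -0.222, 0.001], [-0.001, -0.001, -1.0]]
ft_force: [0.5, -0.3, -0.4]
gripper_width: -0.003
```

carry_out --motion '[{"tx":0,"ty":0,"tz":-40,"roll":0,"fingers":0},{"tx":0,"ty":0,"tz":-85,"roll":0,"fingers":0},{"tx":0,"ty":0,"tz":-105,"roll":0,"fingers":0},{"tx":0,"ty":0,"tz":-105,"roll":0,"fingers":0}]'

```text
t: 6.22
tool_pos: [0.4788, 0.2187, 0.2304]
eef_rot: [[0.222, -0.975, 0.003], [-0.975, -0.222, 0.003], [-0.002, -0.004, -1.0]]
ft_force: [-0.3, 0.3, -0.1]
gripper_width: -0.003
```

```bash
python3 go.py -.113 -.210 .228
```

```text
t 6.225 bar -0.1043 0.2099 0.2304 shift mm [419.8  11.5   1.5] roll 0.37 F bar [-0.23  0.39 -0.09] q [ 0.8   0.11 -0.32  0.   -1.14 -0.58]
```

carry_out --motion '[{"tx":40,"ty":10,"tz":0,"roll":0,"fingers":0},{"tx":90,"ty":12,"tz":0,"roll":0,"fingers":0},{"tx":140,"ty":12,"tz":0,"roll":0,"fingers":0},{"tx":190,"ty":12,"tz":0,"roll":0,"fingers":0},{"tx":240,"ty":12,"tz":0,"roll":0,"fingers":0}]'

```text
t: 6.85
tool_pos: [0.5192, -0.0205, 0.2275]
eef_rot: [[0.222, -0.975, -0.001], [-0.975, -0.222, -0.0], [0.0, 0.001, -1.0]]
ft_force: [1.0, 0.3, 0.1]
gripper_width: -0.003
```

```bash
python3 go.py -.113 -.210 .228
```

```text
t 6.85 bar -0.1164 -0.0324 0.2275 shift mm [177.6  -2.2  -0.5] roll 0.37 F bar [1.09 0.11 0.13] q [ 0.34  0.11 -0.33 -0.   -1.13 -0.11]
```

carry_out --motion '[{"tx":45,"ty":-1,"tz":0,"roll":0,"fingers":0},{"tx":95,"ty":-1,"tz":0,"roll":0,"fingers":0},{"tx":145,"ty":-1,"tz":0,"roll":0,"fingers":0},{"tx":177,"ty":-1,"tz":0,"roll":0,"fingers":0},{"tx":177,"ty":-1,"tz":0,"roll":0,"fingers":0}]'

```text
t: 7.48
tool_pos: [0.5592, -0.1934, 0.2265]
eef_rot: [[0.219, -0.976, -0.002], [-0.976, -0.219, -0.0], [-0.0, 0.002, -1.0]]
ft_force: [-0.1, 1.5, 0.2]
gripper_width: 0.001
```

carry_out --motion '[{"tx":0,"ty":0,"tz":45,"roll":0,"fingers":0},{"tx":0,"ty":0,"tz":85,"roll":0,"fingers":0},{"tx":0,"ty":0,"tz":105,"roll":0,"fingers":0},{"tx":0,"ty":0,"tz":105,"roll":0,"fingers":0}]'

```text
t: 7.98
tool_pos: [0.558, -0.1907, 0.1211]
eef_rot: [[0.222, -0.975, -0.004], [-0.975, -0.222, 0.0], [-0.001, 0.004, -1.0]]
ft_force: [-0.1, -0.5, 1.5]
gripper_width: -0.002
```

```bash
python3 go.py -.087 -.210 .122; python3 - <<'E'
from h import *
a=arm.camera("top"); cv2.imwrite("pics/e_raw.png",a[:,:,::-1]); a=a[140:240,140:340]; b=arm.camera("side")[90:270,190:350]
a=cv2.resize(a,None,fx=2.2,fy=2.2,interpolation=2); b=cv2.resize(b,None,fx=2.2,fy=2.2,interpolation=2)
h=max(len(a),len(b)); a=np.pad(a,((0,h-len(a)),(0,0),(0,0)))
cv2.imwrite("pics/e.png",np.hstack([a,b])[:,:,::-1])
E
```

```text
t 7.975 bar -0.1152 -0.2069 0.1211 shift mm [  3.3 -28.2  -1. ] roll 0.38 F bar [-0.22 -0.49  1.52] q [ 0.    0.32 -0.32 -0.   -0.94  0.22]
```

View pics/e.png

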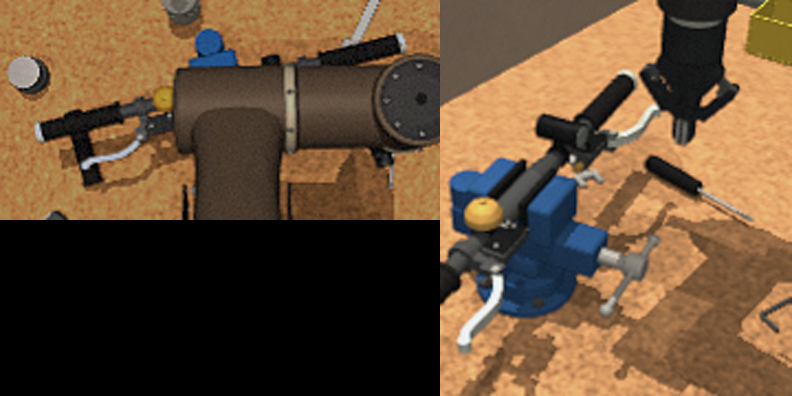

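The left blade is back at its rest position (tip (84,163), as at the start). The fingers at (683,130) are in front of the right blade and clear of it.

carry_out --motion '[{"tx":1,"ty":-10,"tz":0,"roll":0,"fingers":0},{"tx":1,"ty":-20,"tz":0,"roll":0,"fingers":0},{"tx":1,"ty":-26,"tz":0,"roll":0,"fingers":0},{"tx":1,"ty":-26,"tz":0,"roll":0,"fingers":0}]'

```text
t: 8.57
tool_pos: [0.5854, -0.1864, 0.1233]
eef_rot: [[0.222, -0.975, 0.0], [-0.975, -0.222, 0.0], [-0.0, -0.0, -1.0]]
ft_force: [0.5, 0.7, 0.6]
gripper_width: 0.001
```

```bash
python3 go.py -.062 -.213 .122
```

```text
t 8.575 bar -0.0875 -0.2086 0.1233 shift mm [  4.5 -25.5   1.3] roll 0.36 F bar [0.6  0.61 0.62] q [ 0.01  0.35 -0.27 -0.   -0.95  0.21]
```

carry_out --motion '[{"tx":0,"ty":-4,"tz":0,"roll":0,"fingers":0},{"tx":0,"ty":-8,"tz":0,"roll":0,"fingers":0},{"tx":0,"ty":-8,"tz":0,"roll":0,"fingers":0}]'

```text
t: 8.95
tool_pos: [0.5926, -0.1848, 0.1232]
eef_rot: [[0.221, -0.975, -0.0], [-0.975, -0.221, -0.0], [-0.0, 0.0, -1.0]]
ft_force: [0.1, -0.9, 0.1]
gripper_width: -0.0
```

```bash
python3 go.py -.062 -.213 .122
```

```text
t 8.95 bar -0.0801 -0.2087 0.1232 shift mm [  4.5 -18.1   1.2] roll 0.35 F bar [-0.06 -0.86  0.07] q [ 0.01  0.36 -0.25  0.   -0.96  0.21]
```

carry_out --motion '[{"tx":0,"ty":-3,"tz":0,"roll":0,"fingers":0},{"tx":1,"ty":-6,"tz":0,"roll":0,"fingers":0},{"tx":1,"ty":-6,"tz":0,"roll":0,"fingers":0}]'

```text
t: 9.32
tool_pos: [0.598, -0.1852, 0.1232]
eef_rot: [[0.221, -0.975, -0.002], [-0.975, -0.221, -0.001], [0.0, 0.002, -1.0]]
ft_force: [-4.0, -4.6, 1.8]
gripper_width: -0.002
```

```bash
python3 go.py -.062 -.213 .122
```

```text
t 9.325 bar -0.075 -0.2101 0.1232 shift mm [  2.9 -13.    1.2] roll 0.33 F bar [-4.86 -3.67  1.84] q [ 0.01  0.37 -0.24  0.   -0.97  0.21]
```

carry_out --motion '[{"tx":1,"ty":-3,"tz":0,"roll":0,"fingers":0},{"tx":2,"ty":-6,"tz":0,"roll":0,"fingers":0},{"tx":2,"ty":-6,"tz":0,"roll":0,"fingers":0}]'

```text
t: 9.7
tool_pos: [0.6042, -0.1854, 0.1231]
eef_rot: [[0.221, -0.975, -0.002], [-0.975, -0.221, -0.0], [-0.0, 0.002, -1.0]]
ft_force: [-4.5, -2.5, 0.4]
gripper_width: 0.001
```

```bash
python3 go.py -.062 -.213 .122
```

```text
t 9.7 bar -0.0689 -0.2117 0.1231 shift mm [ 1.3 -6.9  1.1] roll 0.34 F bar [-4.98 -1.5   0.36] q [ 0.01  0.38 -0.23  0.   -0.97  0.21]
```

carry_out --motion '[{"tx":1,"ty":-3,"tz":0,"roll":0,"fingers":0},{"tx":2,"ty":-6,"tz":0,"roll":0,"fingers":0},{"tx":2,"ty":-6,"tz":0,"roll":0,"fingers":0}]'

```text
t: 10.07
tool_pos: [0.6101, -0.1855, 0.1229]
eef_rot: [[0.221, -0.975, -0.002], [-0.975, -0.221, 0.0], [-0.001, 0.002, -1.0]]
ft_force: [-5.3, -0.2, 2.3]
gripper_width: 0.003
```

```bash
python3 go.py -.062 -.213 .122
```

```text
t 10.075 bar -0.0632 -0.2131 0.1229 shift mm [-0.1 -1.2  0.9] roll 0.34 F bar [-5.18  0.98  2.26] q [ 0.01  0.38 -0.21 -0.   -0.98  0.21]
```

carry_out --motion '[{"tx":0.5,"ty":-2,"tz":0,"roll":0,"fingers":0},{"tx":0.5,"ty":-2,"tz":0,"roll":0,"fingers":0}]'

```text
t: 10.32
tool_pos: [0.6118, -0.1855, 0.1228]
eef_rot: [[0.221, -0.975, -0.003], [-0.975, -0.221, 0.001], [-0.001, 0.003, -1.0]]
ft_force: [-7.1, 0.3, 2.2]
gripper_width: 0.003
```

```bash
python3 go.py -.062 -.213 .122
```

```text
t 10.325 bar -0.0615 -0.2135 0.1228 shift mm [-0.5  0.4  0.8] roll 0.34 F bar [-6.84  1.83  2.21] q [ 0.01  0.39 -0.21 -0.   -0.98  0.21]
```

carry_out --motion '[{"tx":0,"ty":-1.5,"tz":0,"roll":0,"fingers":0},{"tx":0,"ty":-1.5,"tz":0,"roll":0,"fingers":0}]'

```text
t: 10.58
tool_pos: [0.612, -0.1854, 0.1227]
eef_rot: [[0.221, -0.975, -0.005], [-0.975, -0.221, 0.0], [-0.002, 0.005, -1.0]]
ft_force: [-10.6, -1.9, 4.3]
gripper_width: -0.002
```

```bash
python3 go.py -.062 -.213 .122
```

```text
t 10.575 bar -0.0613 -0.2134 0.1227 shift mm [-0.4  0.7  0.7] roll 0.33 F bar [-10.76   0.45   4.26] q [ 0.01  0.39 -0.21 -0.   -0.98  0.21]
```

carry_out --motion '[{"tx":0,"ty":-1.5,"tz":0,"roll":0,"fingers":0},{"tx":0,"ty":-1.5,"tz":0,"roll":0,"fingers":0}]'

```text
t: 10.82
tool_pos: [0.6122, -0.1854, 0.1226]
eef_rot: [[0.221, -0.975, -0.008], [-0.975, -0.221, 0.0], [-0.002, 0.007, -1.0]]
ft_force: [-13.9, -1.6, 6.1]
gripper_width: 0.0
```

```bash
python3 go.py -.062 -.213 .122
```

```text
t 10.825 bar -0.0611 -0.2134 0.1226 shift mm [-0.4  0.8  0.6] roll 0.32 F bar [-13.9    1.4    6.08] q [ 0.01  0.39 -0.2  -0.   -0.98  0.21]
```

The right lever is now firm: 14 N with under 0.3 mm of give. I'll hold for a second and take a last look.

carry_out --motion '[{"tx":0,"ty":0,"tz":0,"roll":0,"fingers":0},{"tx":0,"ty":0,"tz":0,"roll":0,"fingers":0},{"tx":0,"ty":0,"tz":0,"roll":0,"fingers":0},{"tx":0,"ty":0,"tz":0,"roll":0,"fingers":0},{"tx":0,"ty":0,"tz":0,"roll":0,"fingers":0}]'

```text
t: 11.45
tool_pos: [0.6121, -0.1854, 0.1226]
eef_rot: [[0.221, -0.975, -0.008], [-0.975, -0.221, 0.0], [-0.002, 0.007, -1.0]]
ft_force: [-14.4, -1.7, 7.1]
gripper_width: 0.002
```

```bash
python3 go.py -.062 -.213 .122; python3 -c "
from h import *
snap('side','f',(140,80,360,280),3.5)
cv2.imwrite('pics/f.png',cv2.resize(cv2.imread('pics/f.png'),(660,600)))"
```

```text
t 11.45 bar -0.0612 -0.2134 0.1226 shift mm [-0.4  0.8  0.6] roll 0.31 F bar [-14.43   1.49   7.14] q [ 0.01  0.39 -0.2  -0.   -0.98  0.21]
```

View pics/f.png

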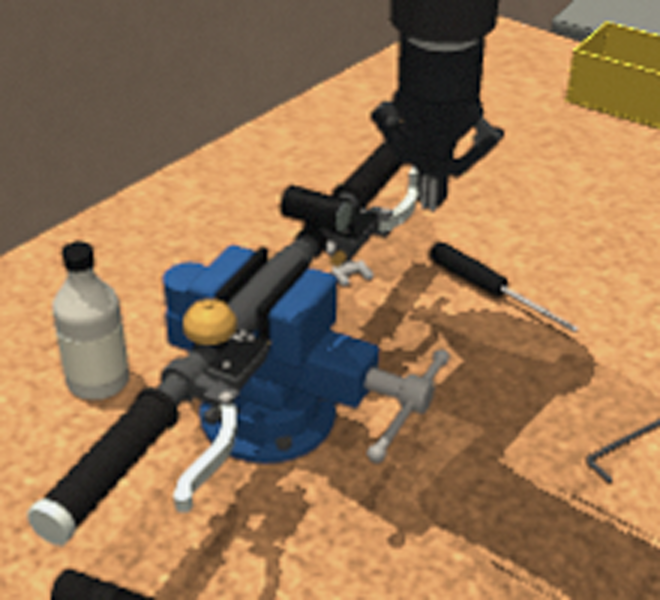

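The fingers at (430,185) hold the right blade in. The left blade is out, with its tip at (183,497), and the bench items are where they were.

```bash
python3 -c "
from workcell import arm
print(arm.close_job())"
```

```text
the job is handed in; nothing more can be done
None
```

I checked both levers in the order you asked, and the arm is now holding the lamp-side lever firmly in for you to measure. I pressed with the backs of the shut fingers and pinched nothing.

- **Bell-side (left) lever:** I pressed it about 20 mm until it went firm. Over the last 0.5–1 mm the force climbed from about 6 N to 14 N. After I let go, the top view showed the blade tip back at its starting position.
- **Lamp-side (right) lever:** I pressed it the same way, and it went firm at about 14 N with under 0.3 mm of give. It held steady for over half a second at that push before I handed in, at about 11.5 s.

**Bench and fittings:** In the last picture, the bell, the lamp and the loose items in view had not moved. I never opened the fingers near anything.

**Sideways force:** During the first press the wrist read up to about 7 N sideways. That was the blade dragging the fingers outboard as it swung, and it went away once I followed the arc.

**Not confirmed:** I judged "firm" from force and travel, because the lever angle can't be read directly. The gripper hides most of the right blade in the last picture, so the gap to that grip wasn't measured by camera.

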